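Seat the vial carousel on its keyed drive spindle

ROBOT

A 6-joint arm with a two-finger parallel gripper is mounted at the origin on a cart in front of the work surface, level with it; the furniture and walls round the work are solid. World frame = base frame: x ahead of the robot, y to its left, z up, the work surface at z = 0. Lengths are in m, angles in degrees, forces in N, time in s.
With the tool pointing down it reaches from about 0.25 to 0.725 m from the base axis. Payload 9.7 kg.
Tool frame: the origin (TCP) lies where the fingers leave the gripper's body, on its centre line; the fingertips stand 73 mm ahead of it and the grasp point (between the pads) lies 54 mm ahead of it; y points along the fingers, x is the direction in which the jaws open and shut, and the axes are right-handed (so a half turn about y gives the same grasp; the last joint's range is limited). The gripper opens to 85 mm and grips with 20 to 120 N. Pads are 22 mm wide; open, the fingers measure 114 mm over their backs; the gripper's body (76 mm by 85 mm) begins 54 mm behind the grasp point. The pads swing forward as they close: fully open they stand 13 mm farther back than shut.
Start: joints at [63.942, 4.979, 10.078, 95.1, 0, 90], TCP at [0.242, 0.494, 0.304] pointing down, gripper open.
Joint ranges: [-179.16, 179.16], [-48.56, 103.87], [-65.8, 70.77], [-126.05, 130.52], [-82.76, 87.17], [-180, 180]. Speed limits (degrees/s): [127.2, 127.2, 147.25, 180, 180, 180].

INTERFACE

Orientations are given as [roll, pitch, yaw] about the fixed x, y, z axes, in that order (R = Rz(yaw) Ry(pitch) Rx(roll)).
In Python, from workcell import sensors, imaging, bot, models gives the robot as it stands.
- The arm moves only by the tool arm_command, never from a script. Its argument "rows" is one flat list of numbers, 7 for each row, row after row: the shift along the tool's x, y, z in cm, then the turn, a rotation vector about the tool's x, y, z in degrees, then the gripper's target within -1 to 1 (fully open at 1, half-way at 0, shut at -1). A call has 1 to 12 rows; each row is the pose to reach, as a shift and turn from the pose commanded when the call began, along the tool's axes at that moment; what a row does not reach only later rows make up. A row lasts 1/12 s, in which the tool goes at most 41.7 mm and 7.16 degrees, less where a joint would pass 70% of its speed; a pose out of reach is approached as far as the arm can. A call with a gripper value outside its range is refused whole. The fingers move at their own pace and stop on an object; "force" is the grip in N (left out, the last holds). Time passes only in rows, so rows that repeat a pose let the fingers close. It gives the time, the measured TCP pose, the force and the opening at its end, in the units of the state.
- sensors.get_obs(): the state, without advancing time (a new reading comes with each control period).
- imaging.camera(name): name is "scene" or "side" or "wrist"; returns a dict with "pixels" (384x512x3 uint8, blue, green, red), "z_map" (384x512 float32, m along the optical axis (not along the pixel's ray), 0 where there is no reading), "camera_matrix" (3x3 intrinsics, pixels), "world_from_camera" (4x4, takes a point from camera to world coordinates). Camera axes: x right, y up, looking along -z (the intrinsics and any distortion apply to the point x, -y, -z); pixel columns grow to the right and rows downward; lengths in m; the calibration is good to about 2 mm. A picture is of the moment at which its call begins.
- bot.job_done(): hands the job in, once; it reports no verdict.
Trained networks look in the newest picture that a camera, given by its name, has taken for a name from the list of things; names that differ only in an ending like _2 or _b are one class to them, and where a whole thing is asked for, a point or a joint stands for the part that bears it (a point fixed in the world has none). Each returns a list of dicts, best first, with "conf" (0 to 1); they miss things now and then, are a little off and sometimes report something else, mostly with a low value. They report only what shows in the picture. A call takes as long as a camera call. They do not tell look-alikes from the thing itself.
- models.search_frame(thing, camera): "extent" ([centre column, centre row, width, height] in pixels, round what is visible of it).
- models.spot_point(thing, camera): "location" ([column, row] in pixels: a listed point, or the origin of a listed thing).
The state is a dict: "time": time; "q": joint angles; "qd": joint speeds; "joint_efforts": joint torques, N m; "ee_pos": TCP position; "tcp_rot": TCP orientation; "wrist_force": force on the tool from outside, world axes, zero at the start; "torque": the same for the moment, N m; "opening": finger opening in m.
Only numpy, scipy, OpenCV 4.12 (cv2) and the standard library are available. Lean on these libraries where they do the work, as an engineer would, in place of code of your own. Each camera call takes 0.05 s, during which the arm holds its last target.

TASK

Fit the aluminium star-shaped vial carousel onto the upright keyed spindle of the low drive unit: lower it over the shaft, turn it by feel until its keyway drops over the key, bring it gently down fully home on the spindle's shoulder and let go of it. Use a light hand: never press, twist or drop it against the drive with more than about 40 N, and leave the other things on the bench where they are.

Things in the scene. Friction and masses are not known exactly. Their poses are not given: they have to be found in the camera images.
- carousel: Loose bare-aluminium star wheel, 112 mm across its eight rounded lobes, 0.2 to 0.33 kg. Origin: centre of its underside; z up along the bore. Lobes 12 mm thick (z 0 to 12). A rectangular hub in the middle rises to z = 50 mm, 40 mm long in x, 34 mm wide in y. It starts flat on the worktop, its -x (keyway) side towards the robot within 0.5 rad.
- carousel_grip (a point): Point on the carousel's axis 34 mm above its underside, axes as the carousel's: the height to grip the hub, on its two flat sides facing +y and -y (34 mm apart, free from z = 14 to 50 mm above the underside).
- carousel_keyway (a point): Top of the keyway: 14 mm from the axis towards the carousel's own -x, 50 mm above its underside. The keyway is a slot 8 mm wide, out to 17 mm from the axis, along the bore, which is eight-sided, 21.8 mm across its sides; both run right through the hub, top to underside.
- drive: Drive unit fixed to the worktop, white, 130 x 130 mm, 36 mm high, small knob and switch on its front (-x) side. Origin: centre of its underside, z up. A steel spindle stands in its middle: a shoulder 40 mm across (top at 42 mm), a shaft of 20 mm diameter up to 82 mm, a tapered tip, 11 mm across at its end, up to 90 mm. The spindle is held by its brake and cannot be turned.
- seat (a point): Point on the spindle's axis at the top of its shoulder, 42 mm above the worktop; z up, axes as the drive's (not as the key's). The carousel is home when its origin is here.
- key_level (a point): Point on the spindle's axis 24 mm above the shoulder, where the key ends: steel key, 6.4 mm wide, out to 15 mm from the axis, from the shoulder up to here; the shaft above is plain round. The carousel's underside rests here until its keyway is over the key (within about 0.1 rad). The key's direction is not measured: within 0.65 rad either side of the drive's own -x.
- timer: Bystander: small white timer, 28 x 66 x 62 mm, loose; origin under its centre. Leave it.
- tape_roll: Bystander: roll of tape, 67 mm across, 19 mm high, loose; origin under its centre. Leave it.
- petri_dish: Bystander: clear dish, 66 mm across, 12 mm high, loose; origin under its centre. Leave it.
- stopper: Bystander: rubber stopper, 27 mm across, 24 mm high, loose; origin under its centre. Leave it.
Not all that is in view belongs to the job. Of the things that look like the carousel, the larger one is meant.

How it is judged (in metres and radians):
On the way:
1. the carousel is threaded on the shaft, above the shoulder (horizontal distance between carousel and seat below 0.005 m and z of carousel in the frame of seat between 0.004 and 0.045 m), for 0.1 s.
At the end, for the whole second after the job is handed in: The carousel stands on the spindle with its underside within 2.5 mm of the shoulder, its axis within 4 mm of the spindle's, upright within 0.06 rad, at rest and released (z of carousel in the frame of seat between -0.003 and 0.0025 m and horizontal distance between carousel and seat below 0.004 m and angle between carousel's own z axis and vertical below 0.06 rad and linear speed of carousel below 0.02 m/s and contact force between the fingers and carousel below 0.1 N); the robot touches nothing.
It fails at once if the carousel is pressed, twisted or dropped against the drive with more than 40 N (contact force between carousel and drive above 40 N).
It fails at once if the fingers or arm push on the drive with more than 40 N (contact force between any of the arm, the fingers and drive above 40 N).
It fails at once if the timer, tape roll, dish or stopper is moved by more than 30 mm (distance of any of timer, tape_roll, petri_dish, stopper from where it was at the start of the episode above 0.03 m).
It also fails if it takes over 69 s, if anything falls off the work surface, if the arm or the gripper's body presses on something with over 40 N, if the wrist force passes 120 N, or if a joint passes its speed limit or range.

## Working session

There is one attempt and no reset: what is moved stays moved. The work goes in short steps, Python scripts to look and compute and a tool call to move; the robot and the scene stay as the last step left them, time stands still between calls to the robot, and variables do not carry over. Pictures are saved under pics/ and viewed, and the job is handed in when it is done.

Besides the shell and the picture viewer there is one more tool, called after ">>>" as name(argument=value, ...), one argument or row to a line, values as JSON. arm_command: Moves the arm, as the interface text tells. Its arguments: {"type":"object","properties":{"rows":{"type":"array","items":{"type":"number"}},"force":{"type":"number"}},"required":["rows"]}

```bash
ls; mkdir -p pics
python3 - <<'E'
from workcell import sensors, imaging, bot, models
import cv2
print(sensors.get_obs())
for c in ["scene","side","wrist"]:
    im=imaging.camera(c); cv2.imwrite(f"pics/{c}0.png",im["pixels"])
    print(c,im["camera_matrix"].tolist(),im["world_from_camera"].round(4).tolist(), [k for k in im])
    for t in ["carousel","drive","timer","tape_roll","petri_dish","stopper"]:
        print(t,models.search_frame(t,c)[:3])
    for t in ["carousel_grip","carousel_keyway","seat","key_level","carousel"]:
        print(t,models.spot_point(t,c)[:3])
E
```

```text
pics
{'time': 0.0, 'q': array([ 6.39410957e+01,  5.01089593e+00,  1.00325753e+01,  9.50999733e+01,
       -1.83101792e-03,  8.99999166e+01]), 'qd': array([-0.00509585, -0.02199602, -0.0189815 ,  0.0193166 , -0.06374375,
       -0.05502264]), 'joint_efforts': array([ 3.91399866e-03, -5.20391071e+01,  4.64793599e+01,  1.67083705e-02,
        2.33581732e-04,  6.83754067e-07]), 'ee_pos': array([0.24155463, 0.49395537, 0.30316814]), 'tcp_rot': array([-9.00018309e+01,  7.82939476e-02,  6.39411791e+01]), 'wrist_force': array([-0.37804562, -0.34991783,  0.59561738]), 'torque': array([ 0.00575873, -0.00090934, -0.07577151]), 'opening': 0.08546684952903437}
scene [[446.044374771367, 0.0, 262.5041627537761], [0.0, 446.044374771367, 189.3426597149015], [0.0, 0.0, 1.0]] [[0.4596, 0.6956, -0.5523, -0.1545], [-0.8882, 0.36, -0.2856, -0.4576], [0.0001, 0.6217, 0.7832, 0.992], [0.0, 0.0, 0.0, 1.0]] ['pixels', 'z_map', 'camera_matrix', 'world_from_camera']
carousel [{'extent': [283.2, 169.8, 26.5, 24.1], 'conf': 0.88}, {'extent': [298.0, 204.7, 36.4, 33.7], 'conf': 0.73}]
drive [{'extent': [171.8, 153
[... 1742 characters left out ...]
, 166.9], 'conf': 0.7}]
key_level [{'location': [217.9, 147.7], 'conf': 0.86}, {'location': [291.1, 227.6], 'conf': 0.48}]
carousel [{'location': [291.3, 228.0], 'conf': 0.93}, {'location': [301.2, 202.2], 'conf': 0.8}, {'location': [214.2, 164.3], 'conf': 0.25}]
wrist [[294.8141315676868, 0.0, 257.48637771250094], [0.0, 294.8141315676868, 197.99381879932346], [0.0, 0.0, 1.0]] [[0.4389, -0.8604, -0.2591, 0.1771], [0.8985, 0.4202, 0.1266, 0.5266], [-0.0, -0.2884, 0.9575, 0.3733], [0.0, 0.0, 0.0, 1.0]] ['pixels', 'z_map', 'camera_matrix', 'world_from_camera']
carousel []
drive []
timer []
tape_roll []
petri_dish []
stopper []
carousel_grip []
carousel_keyway []
seat []
key_level []
carousel []
```

View images.

Run:
```python
import cv2
a=cv2.imread("pics/scene0.png"); b=cv2.imread("pics/side0.png")
cv2.imwrite("pics/scene0c.png",cv2.resize(a[110:310,130:400],None,fx=2.9,fy=2.9,interpolation=cv2.INTER_CUBIC))
cv2.imwrite("pics/side0c.png",cv2.resize(b[120:330,170:400],None,fx=2.8,fy=2.8,interpolation=cv2.INTER_CUBIC))
```

```text
(no output)
```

View pics/scene0.png

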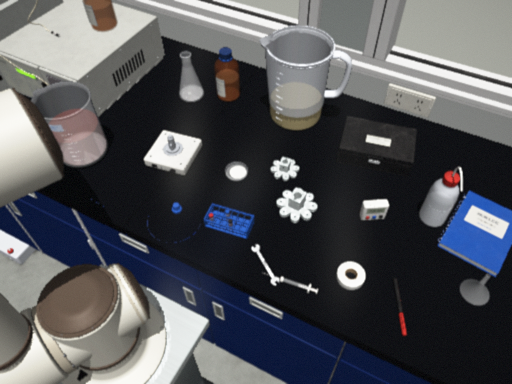

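View pics/scene0c.png

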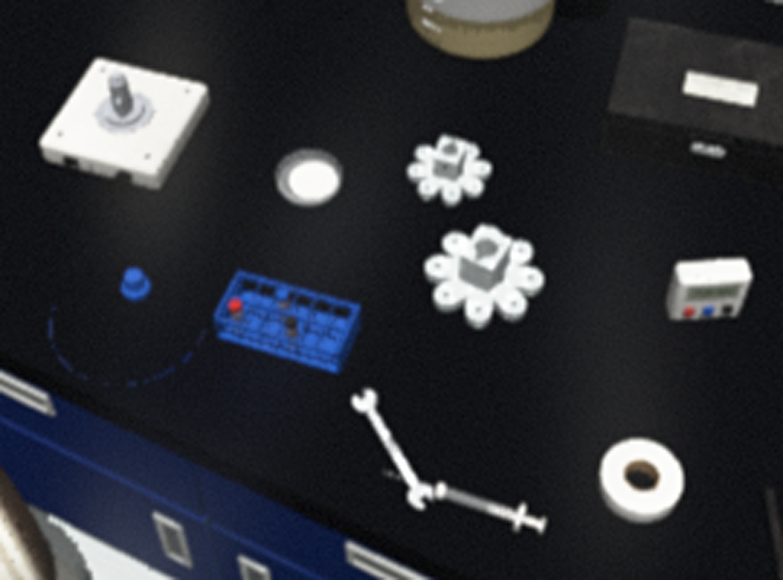

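View pics/side0c.png

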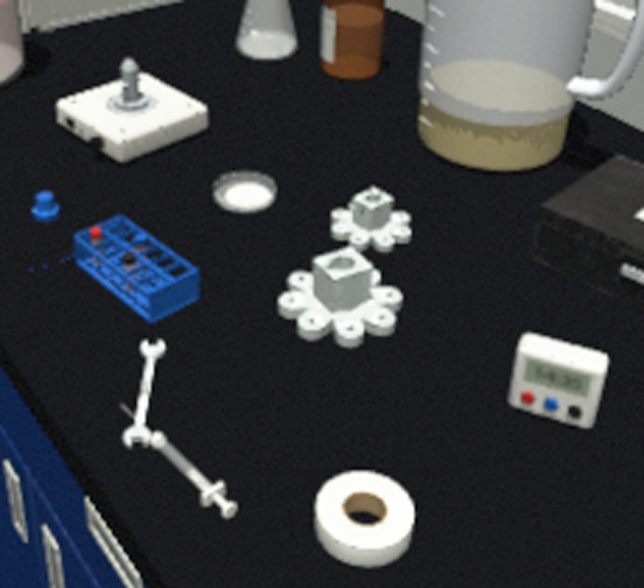

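```bash
cat > h.py <<'E'
import numpy as np, cv2
from scipy.spatial.transform import Rotation as R
def ray(im,uv):
    K=im["camera_matrix"];T=im["world_from_camera"]
    d=np.array([(uv[0]-K[0,2])/K[0,0],-(uv[1]-K[1,2])/K[1,1],-1.0])
    return T[:3,3],T[:3,:3]@d
def atz(im,uv,z):
    o,d=ray(im,uv); return o+d*(z-o[2])/d[2]
def tri(rs):
    A=0;b=0
    for o,d in rs:
        d=d/np.linalg.norm(d);P=np.eye(3)-np.outer(d,d);A=A+P;b=b+P@o
    return np.linalg.solve(A,b)
def cloud(im):
    K=im["camera_matrix"];T=im["world_from_camera"];z=im["z_map"]
    v,u=np.mgrid[:z.shape[0],:z.shape[1]]
    p=np.stack([(u-K[0,2])/K[0,0]*z,-(v-K[1,2])/K[1,1]*z,-z],-1)
    w=p@T[:3,:3].T+T[:3,3]; w[z==0]=np.nan
    return w
def proj(im,P):
    K=im["camera_matrix"];T=im["world_from_camera"]
    c=np.linalg.inv(T)@np.append(P,1);x=np.array([c[0],-c[1],-c[2]])
    return (K@(x/x[2]))[:2]
E
python3 - <<'E'
from workcell import sensors, imaging, bot, models
from h import *
np.set_printoptions(precision=4,suppress=True)
s=imaging.camera("scene");d=imaging.camera("side")
def p(n,a,b): print(n,tri([ray(s,a),ray(d,b)]))
p("grip",(295.2,196.3),(294.3,222.3));p("key",(293.6,198.8),(285,213.7));p("orig",(294.9,205.1),(291.3,228))
p("seat",(171.5,145.2),(218,154.7));p("keyl",(172.2,144.6),(217.9,147.7))
for n,im,c,dr in [("scene",s,(297,204),(172,152)),("side",d,(292,226),(217,160))]:
    w=cloud(im)
    for nm,cc,r in (("car",c,30),("drv",dr,35)):
        q=w[cc[1]-r:cc[1]+r,cc[0]-r:cc[0]+r].reshape(-1,3);q=q[~np.isnan(q[:,0])]
        print(n,nm,"table z",np.percentile(q[:,2],[1,10,50,90,99]))
        for lo,hi in ([(0.006,0.018),(0.043,0.056)] if nm=="car" else [(0.03,0.039),(0.039,0.046),(.05,.1)]):
            m=q[(q[:,2]>lo)&(q[:,2]<hi)];
            if len(m)>3: print(lo,hi,len(m),m.mean(0),(m.max(0)+m.min(0))/2,m.max(0)-m.min(0))
print("time",sensors.get_obs()["time"])
np.savez("c0.npz",s=cloud(s),d=cloud(d))
E
```

```text
grip [ 0.5596 -0.1903  0.006 ]
key [ 0.5156 -0.2037  0.0565]
orig [ 0.5392 -0.2009  0.0004]
seat [0.546  0.2086 0.0357]
keyl [0.5303 0.185  0.0706]
scene car table z [-0.0049 -0.0027  0.0005  0.0137  0.0501]
0.006 0.018 667 [ 0.535  -0.2011  0.0111] [ 0.5492 -0.2016  0.0118] [0.1691 0.1969 0.0114]
0.043 0.056 144 [ 0.5338 -0.2058  0.0485] [ 0.5346 -0.2051  0.0485] [0.0456 0.037  0.0109]
scene drv table z [-0.0056 -0.0031  0.0004  0.0361  0.0703]
0.03 0.039 1207 [0.5282 0.1931 0.0348] [0.5335 0.1966 0.0345] [0.1447 0.1445 0.009 ]
0.039 0.046 81 [0.5277 0.1911 0.0412] [0.5349 0.1936 0.0424] [0.1198 0.1128 0.0068]
0.05 0.1 83 [0.5297 0.1941 0.0735] [0.5321 0.1958 0.071 ] [0.0227 0.0169 0.04  ]
side car table z [-0.0024 -0.0012  0.0007  0.0207  0.0499]
0.006 0.018 808 [ 0.5588 -0.1924  0.0109] [ 0.5824 -0.1736  0.012 ] [0.1997 0.1727 0.0119]
0.043 0.056 156 [ 0.5355 -0.2078  0.0483] [ 0.537  -0.206   0.0474] [0.0428 0.0399 0.0085]
side drv table z [-0.0027 -0.0014  0.0004  0.0356  0.0658]
0.03 0.039 677 [0.5311 0.1967 0.0354] [0.5375 0.3164 0.0345] [0.1433 0.3841 0.0086]
0.039 0.046 51 [0.5363 0.2172 0.0418] [0.5476 0.3414 0.0424] [0.0614 0.3301 0.0066]
0.05 0.1 76 [0.5342 0.1914 0.0717] [0.5345 0.1943 0.0712] [0.0226 0.0176 0.0415]
time 1.9
```

>>> arm_command(
  rows=[-1.2, 0.3, -3.3, 0, -2, 0, 1, -2.4, 0.6, -6.6, 0, -4, 0, 1, -3.8, 0.9, -10.5, 0, -7, 0, 1, -5.2, 1.2, -14.4, 0, -10, 0, 1, -6.6, 1.5, -18.3, 0, -13, 0, 1, -8, 1.8, -22.2, 0, -16, 0, 1, -9.4, 2.1, -26.1, 0, -19, 0, 1, -10.8, 2.5, -30, 0, -22, 0, 1, -12.2, 2.8, -33.9, 0, -24, 0, 1, -13.4, 3.1, -37.2, 0, -25, 0, 1, -14.1, 3.3, -39.2, 0, -26, 0, 1, -14.1, 3.3, -39.2, 0, -26, 0, 1],
)

```text
time: 2.9
ee_pos: [0.5341, 0.1921, 0.2697]
tcp_rot: [-90.0, 0.1, 89.8]
wrist_force: [0.5, 0.4, 0.1]
opening: 0.0854
```

Run:
```python
from workcell import sensors, imaging, bot, models
from h import *
np.set_printoptions(precision=4,suppress=True)
im=imaging.camera("wrist"); cv2.imwrite("pics/w1.png",im["pixels"]); 
import pickle; pickle.dump(im,open("w1.pkl","wb"))
for t in ["seat","key_level"]: print(t,models.spot_point(t,"wrist"))
o=sensors.get_obs();print(o["time"],o["q"],o["ee_pos"],o["tcp_rot"],o["wrist_force"])
```

```text
seat [{'location': [263.7, 186.8], 'conf': 0.61}]
key_level [{'location': [266.3, 188.5], 'conf': 0.57}]
3.05 [20.1599  6.6846  8.2542 91.5905  0.0131 20.2646] [0.5317 0.1952 0.2708] [-89.9758  -0.005   89.8953] [-0.7919  0.0198 -0.3385]
```

View pics/w1.png

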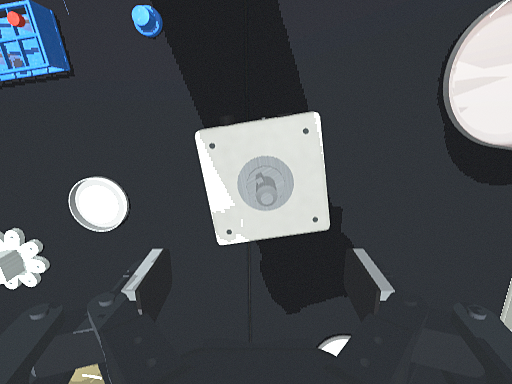

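Run:
```python
from h import *
import pickle
np.set_printoptions(precision=4,suppress=True)
im=pickle.load(open("w1.pkl","rb"))
a=im["pixels"]
cv2.imwrite("pics/w1c.png",cv2.resize(a[150:220,225:305],None,fx=8,fy=8,interpolation=cv2.INTER_CUBIC))
w=cloud(im)
# drive top: yaw and centre
m=((w[...,2]>0.031)&(w[...,2]<0.039)).astype(np.uint8)
m[:, :150]=0;m[:,350:]=0;m[:90]=0;m[250:]=0
print(m.sum()); q=w[m>0]
m2=(q[:,0]>0.44)&(q[:,0]<0.63)&(q[:,1]>0.1)&(q[:,1]<0.3);q=q[m2]
print(cv2.minAreaRect((q[:,:2]*1000).astype(np.float32)),q[:,2].mean())
# shoulder
v=w[140:230,200:320].reshape(-1,3)
k=v[(v[:,2]>0.0395)&(v[:,2]<0.045)];print(len(k),k.mean(0),cv2.minEnclosingCircle((k[:,:2]*1000).astype(np.float32)))
for lo,hi in((.046,.055),(.055,.064),(.062,.068),(.068,.08),(.08,.095)):
    k=v[(v[:,2]>lo)&(v[:,2]<hi)]
    if len(k)>2: print(lo,len(k),k.mean(0),k.min(0),k.max(0))
# rings: project shoulder circle centre
print("axis tilt proj", [proj(im,np.array([0.532,0.195,z])) for z in (0.036,0.042,0.066,0.09)])
```

```text
12802
((536.56103515625, 199.9998321533203), (128.48487854003906, 128.8944091796875), 8.604691505432129) 0.03521711072912416
580 [0.5318 0.2002 0.0413] ((536.8345947265625, 200.1869354248047), 19.799692153930664)
0.046 37 [0.5272 0.1987 0.0506] [0.5227 0.1906 0.0461] [0.5341 0.2087 0.0547]
0.055 42 [0.5273 0.1984 0.0596] [0.5229 0.1907 0.055 ] [0.5343 0.2093 0.0638]
0.062 64 [0.5271 0.1963 0.0651] [0.5227 0.1908 0.062 ] [0.534  0.2089 0.0679]
0.068 64 [0.529  0.1995 0.0743] [0.5267 0.1908 0.0682] [0.5338 0.2096 0.0799]
0.08 366 [0.5354 0.2001 0.0862] [0.5273 0.1908 0.08  ] [0.5465 0.21   0.091 ]
axis tilt proj [array([260.1869, 178.6859]), array([260.2302, 179.9919]), array([260.4208, 185.7487]), array([260.6452, 192.5281])]
```

View pics/w1c.png

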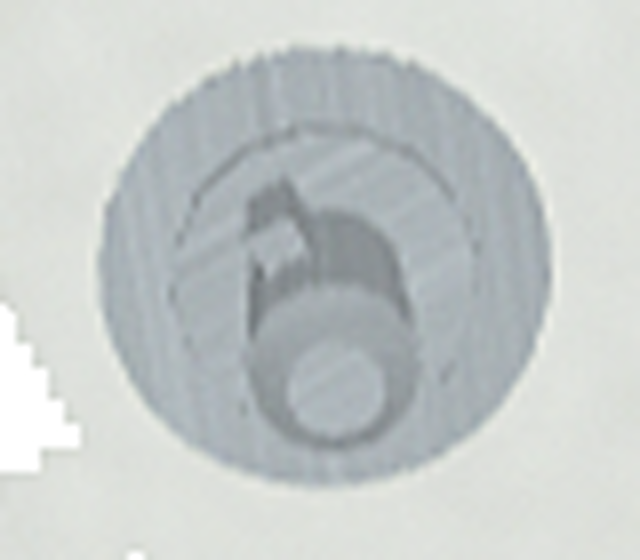

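Run:
```python
from h import *
import pickle
np.set_printoptions(precision=4,suppress=True)
im=pickle.load(open("w1.pkl","rb"))
f=lambda c:atz(im,(225+(c[0]+.5)/8-.5,150+(c[1]+.5)/8-.5),0.066)
ax=np.array([0.5368,0.2001,0.066])
for c in [(248,243),(287,215),(308,255),(265,280),(275,246)]:
    d=f(c)-ax; print(c,f(c),np.hypot(*d[:2]),np.degrees(np.arctan2(d[1],d[0])))
a=f((267,229))-f((287,268));print(np.degrees(np.arctan2(a[1],a[0])))
for e in [((287,215),(308,255)),((248,243),(265,280))]:
    a=f(e[0])-f(e[1]);print(np.degrees(np.arctan2(a[1],a[0])))
# tip end circle centre
print(atz(im,(225+336/8-.5,150+389/8-.5),0.09))
o,_=ray(im,(0,0));print(o)
```

```text
(248, 243) [0.5263 0.1904 0.066 ] 0.014310404264397218 -137.2562310886728
(287, 215) [0.5229 0.195  0.066 ] 0.014791744431698135 -159.92086310500005
(308, 255) [0.5278 0.1975 0.066 ] 0.009385644201975534 -164.02358101267683
(265, 280) [0.5308 0.1924 0.066 ] 0.0097537322674655 -127.78510838849792
(275, 246) [0.5267 0.1936 0.066 ] 0.012042740045766559 -147.29705477168426
-153.56453954456634
-152.87144331285373
-156.14926222068584
[0.5371 0.2002 0.09  ]
[0.4621 0.1928 0.3392]
```

>>> arm_command(
  rows=[-2, 0.2, 0, 0, 0, 0, 1, -5.5, 0.5, 0, 0, 0, 0, 1, -9.5, 1, 0, 0, 0, 0, 1, -13.5, 1.5, -0.1, 0, 0, 0, 1, -17.5, 2, -0.1, 0, 0, 0, 1, -21.5, 2.5, -0.2, 0, 0, 0, 1, -25.5, 3, -0.2, 0, 0, 0, 1, -29.5, 3.5, -0.3, 0, 0, 0, 1, -33.5, 4, -0.3, 0, 0, 0, 1, -37, 4.5, -0.3, 0, 0, 0, 1, -39.5, 5, -0.3, 0, 0, 0, 1, -39.8, 5, -0.3, 0, 0, 0, 1],
)

```text
time: 4.05
ee_pos: [0.5339, -0.2051, 0.22]
tcp_rot: [-89.9, 0.0, 89.8]
wrist_force: [0.6, 0.7, 0.9]
opening: 0.0855
```

Run:
```python
from workcell import sensors, imaging, bot, models
from h import *
np.set_printoptions(precision=4,suppress=True)
im=imaging.camera("wrist"); cv2.imwrite("pics/w2.png",im["pixels"]); 
import pickle; pickle.dump(im,open("w2.pkl","wb"))
for t in ["carousel","carousel_grip","carousel_keyway"]: print(t,models.spot_point(t,"wrist"))
o=sensors.get_obs();print(o["time"],o["q"],o["ee_pos"],o["tcp_rot"],o["wrist_force"])
w=cloud(im)
ok=(abs(w[...,0]-.535)<.08)&(abs(w[...,1]+.2)<.08)
for lo,hi in((.008,.016),(.046,.054)):
    q=w[ok&(w[...,2]>lo)&(w[...,2]<hi)]
    print(len(q),q.mean(0),cv2.minAreaRect((q[:,:2]*1000).astype(np.float32)),cv2.minEnclosingCircle((q[:,:2]*1000).astype(np.float32)))
```

```text
carousel [{'location': [255.7, 185.5], 'conf': 0.74}, {'location': [335.4, 276.6], 'conf': 0.68}]
carousel_grip [{'location': [257.1, 192.7], 'conf': 0.87}, {'location': [342.9, 290.0], 'conf': 0.86}, {'location': [24.7, 38.6], 'conf': 0.23}]
carousel_keyway [{'location': [344.6, 308.1], 'conf': 0.87}, {'location': [261.6, 188.2], 'conf': 0.58}]
4.25 [-20.6442   6.9834   3.1224  86.1177   0.0205 -20.66  ] [ 0.5346 -0.2013  0.2214] [-90.0272  -0.0117  90.0158] [ 0.3489 -0.3349 -0.1602]
5564 [ 0.5331 -0.2025  0.0113] ((556.991455078125, -197.8123321533203), (152.1354217529297, 110.6647720336914), 16.35671043395996) ((558.3387451171875, -184.51071166992188), 82.53800964355469)
1259 [ 0.5375 -0.2036  0.0492] ((537.7583618164062, -203.5565643310547), (34.1822395324707, 40.91563415527344), 85.49138641357422) ((537.6819458007812, -203.55831909179688), 26.11363983154297)
```

View pics/w2.png

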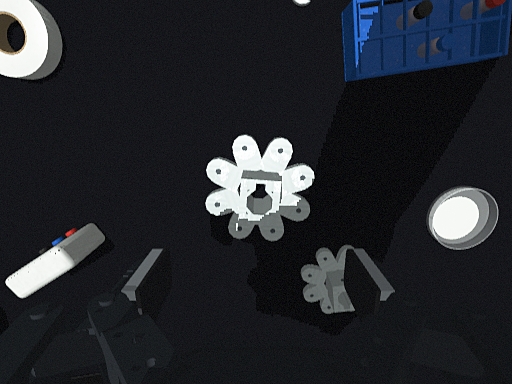

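Run:
```python
from h import *
import pickle
np.set_printoptions(precision=4,suppress=True)
w1=pickle.load(open("w1.pkl","rb"));w2=pickle.load(open("w2.pkl","rb"))
T0=np.array([[0.4389, -0.8604, -0.2591, 0.1771], [0.8985, 0.4202, 0.1266, 0.5266], [-0.0, -0.2884, 0.9575, 0.3733],[0,0,0,1]])
def tcp(x,y,z,yaw):
    T=np.eye(4);T[:3,:3]=R.from_euler('xyz',[-90,0,yaw],degrees=True).as_matrix();T[:3,3]=x,y,z;return T
P=[tcp(.242,.494,.304,63.94),tcp(.5322,.1952,.271,89.94),tcp(.5352,-.2028,.221,89.94)]
for p,t in zip(P,[T0,w1["world_from_camera"],w2["world_from_camera"]]):
    h=np.linalg.inv(p)@t; print(h[:3,3],R.from_matrix(h[:3,:3]).as_rotvec(degrees=True))
a=w2["pixels"]
cv2.imwrite("pics/w2c.png",cv2.resize(a[130:245,200:320],None,fx=5,fy=5,interpolation=cv2.INTER_CUBIC))
```

```text
[ 0.0008 -0.0693  0.0726] [73.2385 -0.0225  0.0188]
[-0.0025 -0.0682  0.0701] [73.2774  0.1698 -0.0251]
[-0.0018 -0.0684  0.0732] [73.2945  0.0986 -0.0237]
```

View pics/w2c.png

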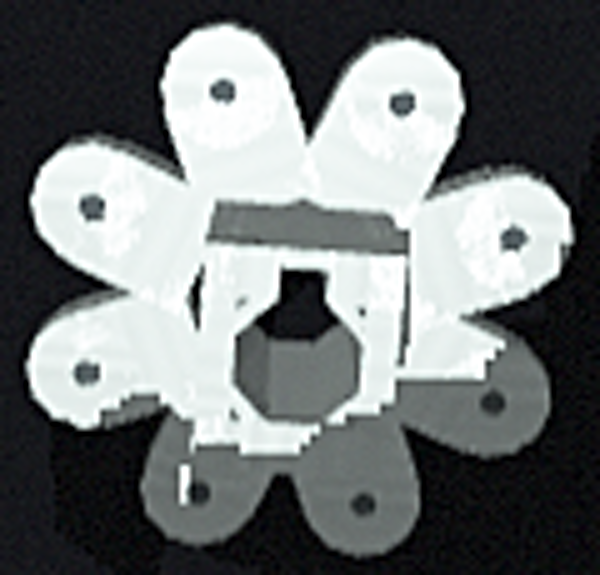

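```bash
cat >> h.py <<'E'
def tcp(x,y,z,yaw):
    T=np.eye(4);T[:3,:3]=R.from_euler('xyz',[-90,0,yaw],degrees=True).as_matrix();T[:3,3]=x,y,z;return T
E
python3 - <<'E'
from workcell import sensors, imaging, bot, models
from h import *
np.set_printoptions(precision=4,suppress=True)
p=tcp(.5352,-.2028,.221,89.94)
H=np.eye(4);
for i in range(5):
    im=imaging.camera("wrist"); t=im["world_from_camera"];h=np.linalg.inv(p)@t
    w=cloud(im)
    ok=(abs(w[...,0]-.535)<.08)&(abs(w[...,1]+.2)<.08)
    q=w[ok&(w[...,2]>.046)&(w[...,2]<.054)];r=cv2.minAreaRect((q[:,:2]*1000).astype(np.float32))
    c=np.array([*r[0],50])/1000
    cam=(np.linalg.inv(t)@np.append(c,1))[:3]
    o=sensors.get_obs()
    print(h[:3,3],R.from_matrix(h[:3,:3]).as_rotvec(degrees=True),r,cam,o["ee_pos"],o["q"][[0,5]])
print(o["time"])
E
```

```text
[ 0.0017 -0.0698  0.0726] [73.2149 -0.0846  0.0686] ((537.553466796875, -203.57681274414062), (34.130950927734375, 40.43758773803711), 85.37696075439453) [-0.0025 -0.0022 -0.2521] [ 0.5347 -0.2012  0.2214] [-20.6257 -20.6694]
[ 0.0018 -0.0698  0.0725] [73.2053 -0.1048  0.0941] ((537.6963500976562, -203.62802124023438), (34.03047561645508, 40.72041320800781), 85.69468688964844) [-0.0027 -0.0022 -0.2522] [ 0.5347 -0.2013  0.2214] [-20.6279 -20.6842]
[ 0.0018 -0.0698  0.0725] [73.2021 -0.111   0.1061] ((537.6587524414062, -203.6157684326172), (33.904380798339844, 40.82123947143555), 85.51756286621094) [-0.0027 -0.0022 -0.2522] [ 0.5347 -0.2013  0.2214] [-20.6356 -20.6902]
[ 0.0016 -0.0698  0.0725] [73.2037 -0.1074  0.1075] ((537.5800170898438, -203.57008361816406), (34.0526123046875, 40.59156036376953), 85.56574249267578) [-0.0025 -0.0021 -0.2521] [ 0.5347 -0.2015  0.2214] [-20.6535 -20.6996]
[ 0.0015 -0.0697  0.0725] [73.2082 -0.0977  0.1017] ((537.7041015625, -203.62115478515625), (33.947547912597656, 40.807533264160156), 85.56704711914062) [-0.0024 -0.0023 -0.2521] [ 0.5347 -0.2018  0.2212] [-20.6751 -20.7034]
4.5
```

>>> arm_command(
  rows=[-0.1, 1.5, -0.2, 0, 2, 0, 1, -0.1, 4, -0.2, 0, 4, 0, 1, -0.1, 6.5, -0.2, 0, 4.4, 0, 1, -0.1, 8.5, -0.2, 0, 4.4, 0, 1, -0.1, 10.2, -0.2, 0, 4.4, 0, 1, -0.1, 11.6, -0.2, 0, 4.4, 0, 1, -0.1, 12.6, -0.2, 0, 4.4, 0, 1, -0.1, 13.1, -0.2, 0, 4.4, 0, 1, -0.1, 13.1, -0.2, 0, 4.4, 0, 1, -0.1, 13.1, -0.2, 0, 4.4, 0, 1],
  force=40,
)

```text
time: 5.33
ee_pos: [0.5367, -0.2037, 0.0905]
tcp_rot: [-90.0, 0.0, 85.6]
wrist_force: [-0.0, -1.2, 0.4]
opening: 0.0854
```

Run:
```python
from workcell import sensors, imaging
import cv2
im=imaging.camera("wrist"); cv2.imwrite("pics/w3.png",im["pixels"]); 
o=sensors.get_obs();print(o)
```

```text
{'time': 5.3833, 'q': array([-2.07911052e+01,  9.51251295e+00, -8.57355132e+00,  7.18387816e+01,
        4.48169247e-04, -1.63413678e+01]), 'qd': array([-0.02638183, -0.17163005,  0.31914275, -0.01404488, -0.0813938 ,
       -0.04072449]), 'joint_efforts': array([ 5.41016820e-02, -5.53253424e+01,  4.48409736e+01, -4.12165464e-03,
        1.33857793e-03,  1.01976362e-03]), 'ee_pos': array([ 0.53687336, -0.20384191,  0.09088109]), 'tcp_rot': array([-9.00722442e+01,  2.07152652e-02,  8.55502498e+01]), 'wrist_force': array([ 0.12933762, -0.42851141,  0.64398679]), 'torque': array([ 0.05950894, -0.02607004,  0.04817054]), 'opening': 0.0851471437299316}
```

View pics/w3.png

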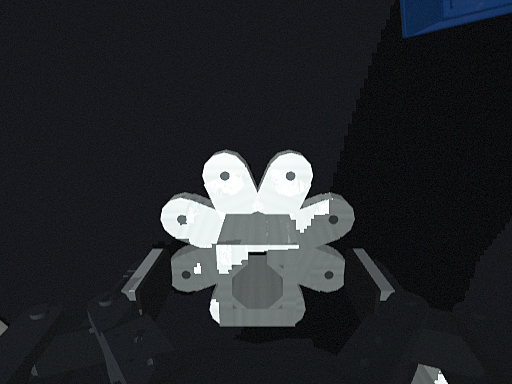

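>>> arm_command(
  rows=[0, 0, 0, 0, 0, 0, -1, 0, 0, 0, 0, 0, 0, -1, 0, 0, 0, 0, 0, 0, -1, 0, 0, 0, 0, 0, 0, -1, 0, 0, 0, 0, 0, 0, -1, 0, 0, 0, 0, 0, 0, -1, 0, 0, 0, 0, 0, 0, -1, 0, 0, 0, 0, 0, 0, -1],
  force=40,
)

```text
time: 6.05
ee_pos: [0.5366, -0.2039, 0.0903]
tcp_rot: [-90.0, 0.0, 85.5]
wrist_force: [-0.5, -0.5, 3.7]
opening: 0.0335
```

Run:
```python
from workcell import sensors, imaging
o=sensors.get_obs();print(o)
```

```text
{'time': 6.05, 'q': array([-2.08050608e+01,  9.52932742e+00, -8.62033696e+00,  7.18114486e+01,
       -6.28583714e-03, -1.63438531e+01]), 'qd': array([-0.00997023,  0.04697222,  0.03696948,  0.01720515, -0.00195438,
       -0.01488925]), 'joint_efforts': array([ 3.52680087e-01, -5.35923457e+01,  4.35196316e+01, -1.53608476e-01,
        1.87588083e-01,  3.32411109e-03]), 'ee_pos': array([ 0.53658562, -0.20390892,  0.09030069]), 'tcp_rot': array([-9.00355468e+01,  1.69746942e-02,  8.55387850e+01]), 'wrist_force': array([-0.51068438, -0.48342187,  3.65268962]), 'torque': array([-0.13407169,  0.09215471,  0.01974567]), 'opening': 0.03346768844333291}
```

>>> arm_command(
  rows=[0, -0.7, 0, 0, 0, 0, -1, 0, -2.5, 0, 0, 0, 0, -1, 0, -5, 0, 0, 0, 0, -1, 0, -8, 0, 0, 0, 0, -1, 0, -11, 0, 0, 0, 0, -1, 0, -13.2, 0, 0, 0, 0, -1, 0, -14, 0, 0, 0, 0, -1, 0, -14, 0, 0, 0, 0, -1],
)

```text
time: 6.72
ee_pos: [0.5369, -0.2039, 0.2317]
tcp_rot: [-90.2, 0.0, 85.5]
wrist_force: [0.3, 0.5, -2.4]
opening: 0.0334
```

Run:
```python
from workcell import sensors, imaging
from h import *
import pickle
im=imaging.camera("wrist"); cv2.imwrite("pics/w4.png",im["pixels"]); 
pickle.dump(im,open("w4.pkl","wb"))
o=sensors.get_obs();print(o)
w=cloud(im);z=w[...,2]
ok=(abs(w[...,0]-.535)<.08)&(abs(w[...,1]+.2)<.08)
q=w[ok&(z>.185)&(z<.196)];print(len(q),q[:,2].mean(),cv2.minAreaRect((q[:,:2]*1000).astype(np.float32)))
```

```text
{'time': 6.7667, 'q': array([-2.08001296e+01,  7.36844878e+00,  4.45858490e+00,  8.70782972e+01,
        3.33717258e-03, -1.63431367e+01]), 'qd': array([ 0.11178662,  1.10318569, -2.6175323 , -0.78964025, -0.10405952,
        0.00783124]), 'joint_efforts': array([ 2.16281456e-03, -5.91649246e+01,  5.10130119e+01,  3.90545363e-01,
        1.82330405e-03, -5.17448211e-05]), 'ee_pos': array([ 0.53651441, -0.20379086,  0.22964743]), 'tcp_rot': array([-9.00122996e+01,  1.29028318e-04,  8.55430075e+01]), 'wrist_force': array([ 0.59307367, -0.0804306 , -3.51398427]), 'torque': array([-0.04919992, -0.02563106,  0.01064868]), 'opening': 0.03338782501857732}
5899 0.19035179877299785 ((538.1295166015625, -203.66311645507812), (60.67411804199219, 41.17841339111328), 85.15132141113281)
```

View pics/w4.png

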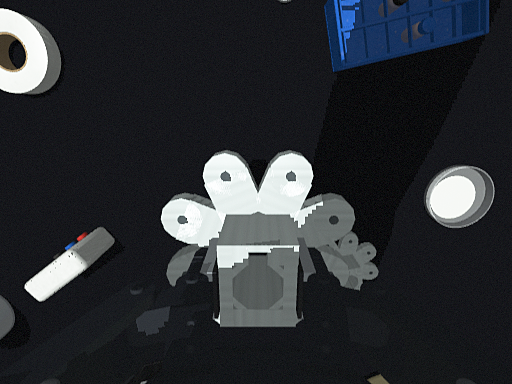

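>>> arm_command(
  rows=[1.2, 0, 0.1, 0, -1, 0, -1, 4, 0, 0.3, 0, -3, 0, -1, 8, 0, 0.6, 0, -6, 0, -1, 12, 0, 1, 0, -10, 0, -1, 16, 0, 1.3, 0, -14, 0, -1, 20, 0, 1.6, 0, -18, 0, -1, 24, 0, 1.9, 0, -22, 0, -1, 28, 0, 2.2, 0, -26, 0, -1, 32, 0, 2.6, 0, -29, 0, -1, 36, 0, 2.9, 0, -32, 0, -1, 38.8, 0, 3.1, 0, -34, 0, -1, 40.2, 0, 3.2, 0, -34, 0, -1],
)

```text
time: 7.77
ee_pos: [0.5343, 0.2031, 0.2274]
tcp_rot: [-89.8, -0.1, 119.9]
wrist_force: [0.8, -1.0, -3.0]
opening: 0.0334
```

>>> arm_command(
  rows=[0, 1, 0, 0, 0, 0, -1, 0, 2, 0, 0, 0, 0, -1, 0, 3, 0, 0, 0, 0, -1, 0, 3, 0, 0, 0, 0, -1, 0, 3, 0, 0, 0, 0, -1],
)

```text
time: 8.18
ee_pos: [0.5354, 0.1981, 0.1986]
tcp_rot: [-89.9, -0.0, 119.4]
wrist_force: [-0.8, -0.5, -1.8]
opening: 0.0336
```

Run:
```python
from workcell import sensors, imaging
from h import *
import pickle
for c in ["wrist","scene","side"]:
    im=imaging.camera(c); cv2.imwrite(f"pics/{c}5.png",im["pixels"]); pickle.dump(im,open(c+"5.pkl","wb"))
a=cv2.imread("pics/scene5.png")[100:200,120:230];b=cv2.imread("pics/side5.png")[100:200,165:275]
cv2.imwrite("pics/ss5.png",cv2.resize(np.hstack([a,b]),None,fx=3.6,fy=3.6,interpolation=cv2.INTER_CUBIC))
o=sensors.get_obs();print(o)
```

```text
{'time': 8.3333, 'q': array([ 2.03487081e+01,  7.07609472e+00,  9.18672057e-01,  8.37958817e+01,
       -1.62520027e-03, -9.12187575e+00]), 'qd': array([ 0.24513116, -0.03165619,  0.32128098, -0.02598022, -0.0112564 ,
       -0.01371984]), 'joint_efforts': array([-3.90917959e-02, -5.57123387e+01,  4.76928377e+01,  5.66009228e-03,
       -2.25134514e-03, -1.47125636e-03]), 'ee_pos': array([0.53604396, 0.19880047, 0.20044535]), 'tcp_rot': array([-9.00458474e+01,  9.00753866e-03,  1.19470580e+02]), 'wrist_force': array([-0.07976636, -0.78907788, -1.97076638]), 'torque': array([-0.01974229,  0.02404817,  0.01618165]), 'opening': 0.03320049615773775}
```

View pics/wrist5.png

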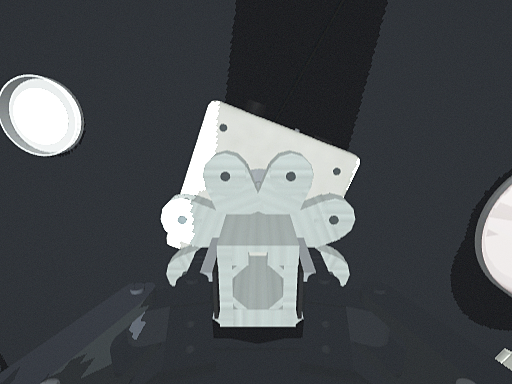

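View pics/ss5.png

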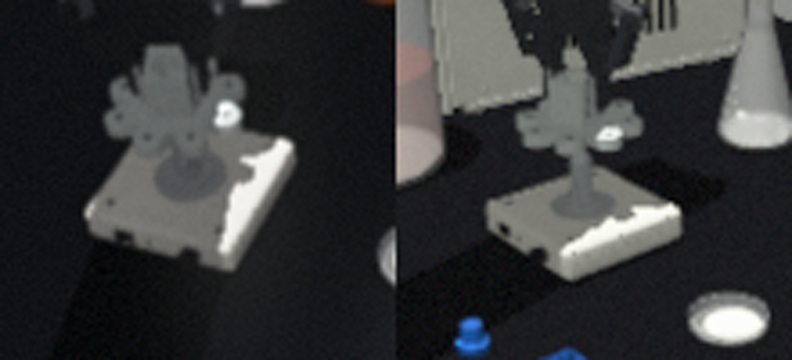

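Run:
```python
from h import *
import pickle
np.set_printoptions(precision=5,suppress=True)
A=pickle.load(open("w1.pkl","rb"));B=pickle.load(open("wrist5.pkl","rb"))
def hole(im,u,v,r=6):
    g=im["pixels"].astype(float).sum(2)[v-r:v+r+1,u-r:u+r+1]
    k=np.median(g)-g;k[k<0.4*k.max()]=0
    yy,xx=np.mgrid[v-r:v+r+1,u-r:u+r+1];return (xx*k).sum()/k.sum(),(yy*k).sum()/k.sum()
a=[hole(A,*p) for p in [(212,146),(306,131),(229,232),(316,220)]]
b=[hole(B,*p) for p in [(223,127),(337,171)]]
wa=[atz(A,p,.036) for p in a];wb=[atz(B,p,.036) for p in b]
print(a,b);print(np.array(wa),np.mean(wa,0));print(np.array(wb))
print("diff B-A",np.array(wb)-np.array(wa[:2]))
```

```text
[(np.float64(211.72806171648986), np.float64(145.4576663452266)), (np.float64(305.2561094819159), np.float64(130.65757575757576)), (np.float64(228.76292456690766), np.float64(231.5165734551903)), (np.float64(314.85828779599274), np.float64(219.11123254401943))] [(np.float64(222.80137785432524), np.float64(127.32690705039168)), (np.float64(336.2675607814318), np.float64(171.02633351705555))]
[[0.49715 0.14562 0.036  ]
 [0.48273 0.24033 0.036  ]
 [0.59205 0.16    0.036  ]
 [0.57762 0.25495 0.036  ]] [0.53739 0.20023 0.036  ]
[[0.49719 0.14552 0.036  ]
 [0.48275 0.2403  0.036  ]]
diff B-A [[ 0.00004 -0.00011  0.     ]
 [ 0.00002 -0.00002  0.     ]]
```

Run:
```python
from h import *
import pickle
np.set_printoptions(precision=5,suppress=True)
B=pickle.load(open("wrist5.pkl","rb"))
cv2.imwrite("pics/w5c.png",cv2.resize(B["pixels"][235:335,205:310],None,fx=6,fy=6,interpolation=cv2.INTER_CUBIC))
w=cloud(B);z=w[...,2]
m=np.zeros(z.shape,bool);m[235:335,213:304]=True
m&=(z>.155)&(z<.165)
print(m.sum(),np.median(z[m]))
q=w[m]; print(cv2.minAreaRect((q[:,:2]*1000).astype(np.float32)))
```

```text
5362 0.15767642378197827
((536.4811401367188, 198.54029846191406), (41.512046813964844, 38.2905158996582), 29.485973358154297)
```

View pics/w5c.png

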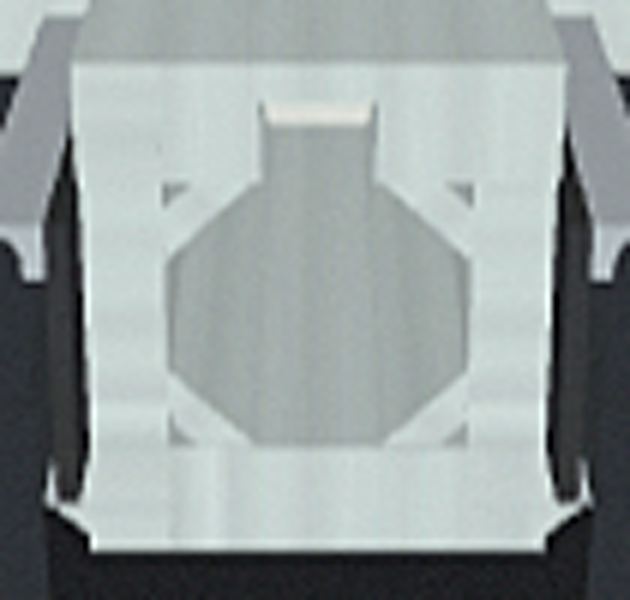

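Run:
```python
from h import *
import pickle
np.set_printoptions(precision=5,suppress=True)
B=pickle.load(open("wrist5.pkl","rb"))
f=lambda c,z:atz(B,(205+(c[0]+.5)/6-.5,235+(c[1]+.5)/6-.5),z)[:2]
for z in (.1575,.159,.160):
    P=[f(c,z) for c in [(72,62),(567,62),(547,552),(91,552)]]
    print(z,np.mean(P,0),np.linalg.norm(P[0]-P[1]),np.linalg.norm(P[2]-P[3]),np.linalg.norm((P[0]+P[1]-P[2]-P[3])/2))
    a=f((317,108),z);
    o=np.mean([f(c,z) for c in [(165,262),(165,372),(470,262),(470,372)]],0) ;o2=np.mean([f((315,445),z)],0);print("bore",o,o2)
w=cloud(B)
T=B["world_from_camera"];print(T[:3,3])
```

```text
0.1575 [0.53679 0.19862] 0.03393753487701944 0.03423493997058832 0.04030520443484164
bore [0.53682 0.19849] [0.54627 0.20362]
0.159 [0.53593 0.19813] 0.033477641816852186 0.03377101672558036 0.03975902204783635
bore [0.53595 0.198  ] [0.54528 0.20306]
0.16 [0.53535 0.19781] 0.033171046443407314 0.033461734562241684 0.03939490045649941
bore [0.53537 0.19768] [0.54462 0.20269]
[0.473   0.16246 0.26819]
```

>>> arm_command(
  rows=[0, 0.5, 0, 0, 0, 0, -1, 0, 1, 0, 0, 0, 0, -1, 0, 1.5, 0, 0, 0, 0, -1, 0, 1.9, 0, 0, 0, 0, -1, 0, 2.2, 0, 0, 0, 0, -1, 0, 2.2, 0, 0, 0, 0, -1, 0, 2.2, 0, 0, 0, 0, -1, 0, 2.2, 0, 0, 0, 0, -1],
)

```text
time: 9.0
ee_pos: [0.5358, 0.1995, 0.178]
tcp_rot: [-90.0, 0.0, 119.5]
wrist_force: [0.6, 1.1, -1.9]
opening: 0.0334
```

```bash
cat > st.py <<'E'
from workcell import sensors
import numpy as np
np.set_printoptions(precision=4,suppress=True)
o=sensors.get_obs();print(o["time"],o["ee_pos"],o["tcp_rot"],o["wrist_force"],o["torque"],o["opening"])
E
python3 st.py
```

```text
9.0 [0.5358 0.1995 0.178 ] [-90.0117   0.0016 119.541 ] [ 0.5978  1.1288 -1.8874] [ 0.0255 -0.0372 -0.0073] 0.033418105368988135
```

>>> arm_command(
  rows=[0, 0.1, 0, 0, 0, 0, -1, 0, 0.2, 0, 0, 0, 0, -1, 0, 0.3, 0, 0, 0, 0, -1, 0, 0.4, 0, 0, 0, 0, -1, 0, 0.5, 0, 0, 0, 0, -1, 0, 0.6, 0, 0, 0, 0, -1, 0, 0.7, 0, 0, 0, 0, -1, 0, 0.7, 0, 0, 0, 0, -1, 0, 0.7, 0, 0, 0, 0, -1],
)

```text
time: 9.75
ee_pos: [0.5357, 0.1995, 0.1708]
tcp_rot: [-90.0, -0.0, 119.5]
wrist_force: [-0.0, 0.5, -2.7]
opening: 0.033
```

```bash
python3 st.py
```

```text
9.75 [0.5357 0.1995 0.1708] [-89.9907  -0.0022 119.5392] [-0.0156  0.4552 -2.654 ] [ 0.0192 -0.0741  0.0473] 0.033029050373591405
```

>>> arm_command(
  rows=[0, 0.1, 0, 0, 0, 0, -1, 0, 0.2, 0, 0, 0, 0, -1, 0, 0.3, 0, 0, 0, 0, -1, 0, 0.4, 0, 0, 0, 0, -1, 0, 0.5, 0, 0, 0, 0, -1, 0, 0.6, 0, 0, 0, 0, -1, 0, 0.7, 0, 0, 0, 0, -1, 0, 0.8, 0, 0, 0, 0, -1, 0, 0.9, 0, 0, 0, 0, -1, 0, 1, 0, 0, 0, 0, -1, 0, 1.1, 0, 0, 0, 0, -1, 0, 1.1, 0, 0, 0, 0, -1],
)

```text
time: 10.75
ee_pos: [0.5357, 0.1994, 0.1596]
tcp_rot: [-90.0, -0.0, 119.5]
wrist_force: [-1.0, 0.8, -1.4]
opening: 0.0336
```

```bash
python3 st.py
```

```text
10.75 [0.5357 0.1994 0.1596] [-89.982   -0.0026 119.5402] [-0.9658  0.7765 -1.3684] [-0.0314 -0.0003 -0.0188] 0.03364309177244593
```

>>> arm_command(
  rows=[0, 0.05, 0, 0, 0, 0, -1, 0, 0.1, 0, 0, 0, 0, -1, 0, 0.15, 0, 0, 0, 0, -1, 0, 0.2, 0, 0, 0, 0, -1, 0, 0.25, 0, 0, 0, 0, -1, 0, 0.3, 0, 0, 0, 0, -1, 0, 0.35, 0, 0, 0, 0, -1, 0, 0.38, 0, 0, 0, 0, -1, 0, 0.38, 0, 0, 0, 0, -1],
)

```text
time: 11.5
ee_pos: [0.5357, 0.1995, 0.156]
tcp_rot: [-90.0, 0.0, 119.5]
wrist_force: [-0.8, 0.2, -2.7]
opening: 0.0335
```

```bash
python3 st.py
```

```text
11.5 [0.5357 0.1995 0.156 ] [-89.9931   0.0005 119.5424] [-0.7872  0.2022 -2.7139] [ 0.0238  0.016  -0.0124] 0.03353474733028408
```

No contact force yet; continue 1.5 mm further in small steps.

>>> arm_command(
  rows=[0, 0.03, 0, 0, 0, 0, -1, 0, 0.06, 0, 0, 0, 0, -1, 0, 0.09, 0, 0, 0, 0, -1, 0, 0.12, 0, 0, 0, 0, -1, 0, 0.15, 0, 0, 0, 0, -1, 0, 0.15, 0, 0, 0, 0, -1],
)

```text
time: 12.0
ee_pos: [0.5357, 0.1995, 0.1545]
tcp_rot: [-90.0, -0.0, 119.5]
wrist_force: [0.7, 0.6, -2.4]
opening: 0.0336
```

```bash
python3 st.py
```

```text
12.0 [0.5357 0.1995 0.1545] [-89.9926  -0.002  119.5411] [ 0.7191  0.5748 -2.4378] [ 0.0321 -0.0416  0.0221] 0.033617381590949846
```

>>> arm_command(
  rows=[0, 0.05, 0, 0, 0, 0, -1, 0, 0.1, 0, 0, 0, 0, -1, 0, 0.15, 0, 0, 0, 0, -1, 0, 0.2, 0, 0, 0, 0, -1, 0, 0.25, 0, 0, 0, 0, -1, 0, 0.3, 0, 0, 0, 0, -1, 0, 0.35, 0, 0, 0, 0, -1, 0, 0.4, 0, 0, 0, 0, -1, 0, 0.4, 0, 0, 0, 0, -1],
)

```text
time: 12.75
ee_pos: [0.5357, 0.1995, 0.1505]
tcp_rot: [-90.0, -0.0, 119.5]
wrist_force: [-1.0, -0.6, -2.1]
opening: 0.0334
```

```bash
python3 st.py
```

```text
12.75 [0.5357 0.1995 0.1505] [-89.9906  -0.0009 119.5424] [-0.9745 -0.6406 -2.1014] [ 0.0349 -0.0695  0.0436] 0.033417330253149295
```

>>> arm_command(
  rows=[0, 0.1, 0, 0, 0, 0, -1, 0, 0.2, 0, 0, 0, 0, -1, 0, 0.3, 0, 0, 0, 0, -1, 0, 0.4, 0, 0, 0, 0, -1, 0, 0.5, 0, 0, 0, 0, -1, 0, 0.6, 0, 0, 0, 0, -1, 0, 0.7, 0, 0, 0, 0, -1, 0, 0.8, 0, 0, 0, 0, -1, 0, 0.9, 0, 0, 0, 0, -1, 0, 1, 0, 0, 0, 0, -1, 0, 1, 0, 0, 0, 0, -1],
)

```text
time: 13.67
ee_pos: [0.5357, 0.1994, 0.1403]
tcp_rot: [-90.0, -0.0, 119.5]
wrist_force: [0.2, 0.5, -2.6]
opening: 0.0333
```

```bash
python3 st.py
```

```text
13.6667 [0.5357 0.1994 0.1403] [-89.9818  -0.0023 119.5409] [ 0.1923  0.4892 -2.5695] [-0.0413 -0.0224  0.0055] 0.033252820853223244
```

>>> arm_command(
  rows=[0, 0.08, 0, 0, 0, 0, -1, 0, 0.16, 0, 0, 0, 0, -1, 0, 0.24, 0, 0, 0, 0, -1, 0, 0.32, 0, 0, 0, 0, -1, 0, 0.4, 0, 0, 0, 0, -1, 0, 0.48, 0, 0, 0, 0, -1, 0, 0.56, 0, 0, 0, 0, -1, 0, 0.62, 0, 0, 0, 0, -1, 0, 0.66, 0, 0, 0, 0, -1, 0, 0.7, 0, 0, 0, 0, -1, 0, 0.7, 0, 0, 0, 0, -1],
)

```text
time: 14.58
ee_pos: [0.5357, 0.1995, 0.1335]
tcp_rot: [-90.0, 0.0, 119.5]
wrist_force: [0.4, 0.1, -2.7]
opening: 0.0335
```

```bash
python3 st.py
```

```text
14.5833 [0.5357 0.1995 0.1335] [-89.9968   0.001  119.5413] [ 0.3668  0.0731 -2.667 ] [-0.0265 -0.0178 -0.0228] 0.03345501102105404
```

Expected home is about TCP z = 0.132; creep down 0.25 mm at a time.

>>> arm_command(
  rows=[0, 0.02, 0, 0, 0, 0, -1, 0, 0.04, 0, 0, 0, 0, -1, 0, 0.06, 0, 0, 0, 0, -1, 0, 0.08, 0, 0, 0, 0, -1, 0, 0.1, 0, 0, 0, 0, -1, 0, 0.1, 0, 0, 0, 0, -1],
)

```text
time: 15.08
ee_pos: [0.5357, 0.1995, 0.1325]
tcp_rot: [-90.0, 0.0, 119.5]
wrist_force: [1.1, -0.2, -3.6]
opening: 0.0335
```

>>> arm_command(
  rows=[0, 0.02, 0, 0, 0, 0, -1, 0, 0.04, 0, 0, 0, 0, -1, 0, 0.04, 0, 0, 0, 0, -1],
)

```text
time: 15.33
ee_pos: [0.5358, 0.1995, 0.1323]
tcp_rot: [-90.0, 0.0, 119.5]
wrist_force: [0.3, -1.1, -1.7]
opening: 0.0334
```

>>> arm_command(
  rows=[0, 0.02, 0, 0, 0, 0, -1, 0, 0.03, 0, 0, 0, 0, -1, 0, 0.03, 0, 0, 0, 0, -1, 0, 0.03, 0, 0, 0, 0, -1],
)

```text
time: 15.67
ee_pos: [0.5358, 0.1995, 0.1323]
tcp_rot: [-90.0, 0.0, 119.5]
wrist_force: [-2.6, -0.6, 4.1]
opening: 0.0336
```

```bash
python3 st.py
```

```text
15.6667 [0.5358 0.1995 0.1323] [-90.0197   0.0048 119.5438] [-2.5832 -0.6394  4.0632] [-0.1806  0.4831 -0.0254] 0.0336023876248775
```

>>> arm_command(
  rows=[0, 0, 0, 0, 0, 0, -0.2, 0, 0, 0, 0, 0, 0, 0, 0, 0, 0, 0, 0, 0, 0.3, 0, 0, 0, 0, 0, 0, 0.6, 0, 0, 0, 0, 0, 0, 1, 0, 0, 0, 0, 0, 0, 1, 0, 0, 0, 0, 0, 0, 1, 0, 0, 0, 0, 0, 0, 1],
)

```text
time: 16.33
ee_pos: [0.5358, 0.1995, 0.1319]
tcp_rot: [-90.0, 0.0, 119.5]
wrist_force: [0.4, 0.2, -0.2]
opening: 0.0854
```

```bash
python3 st.py;  python3 - <<'E'
from workcell import imaging
from h import *
P={c:imaging.camera(c) for c in ["wrist","scene","side"]}
cv2.imwrite("pics/w6.png",P["wrist"]["pixels"])
a=P["scene"]["pixels"][100:200,120:230];b=P["side"]["pixels"][100:200,165:275]
cv2.imwrite("pics/ss6.png",cv2.resize(np.hstack([a,b]),None,fx=3.6,fy=3.6,interpolation=cv2.INTER_CUBIC))
E
```

```text
16.3333 [0.5358 0.1995 0.1319] [-90.0021   0.0011 119.5403] [ 0.4245  0.1619 -0.2192] [0.0039 0.0345 0.0082] 0.08541376603344125
```

View pics/w6.png

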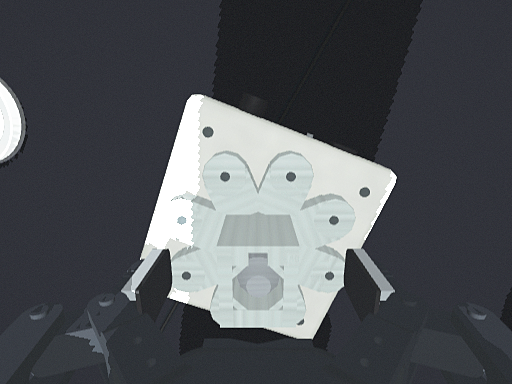

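View pics/ss6.png

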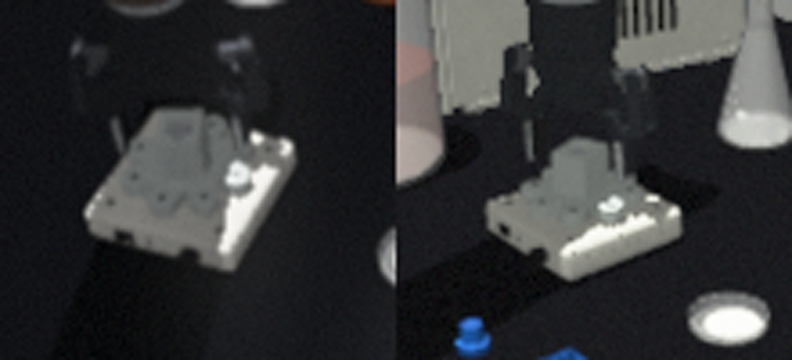

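>>> arm_command(
  rows=[0, -0.4, 0, 0, 0, 0, 1, 0, -1.2, 0, 0, 0, 0, 1, 0, -2.5, 0, 0, 0, 0, 1, 0, -4.5, 0, 0, 0, 0, 1, 0, -7, 0, 0, 0, 0, 1, 0, -9.5, 0, 0, 0, 0, 1, 0, -11.5, 0, 0, 0, 0, 1, 0, -12.5, 0, 0, 0, 0, 1, 0, -13, 0, 0, 0, 0, 1, 0, -13, 0, 0, 0, 0, 1, 0, -13, 0, 0, 0, 0, 1, 0, -13, 0, 0, 0, 0, 1],
)

```text
time: 17.48
ee_pos: [0.5354, 0.1994, 0.2605]
tcp_rot: [-89.9, -0.0, 119.5]
wrist_force: [1.0, 0.4, -0.2]
opening: 0.0856
```

```bash
python3 st.py;  python3 - <<'E'
from workcell import imaging
from h import *
im=imaging.camera("wrist");w=cloud(im);z=w[...,2]
cv2.imwrite("pics/w7.png",im["pixels"])
ok=(abs(w[...,0]-.537)<.06)&(abs(w[...,1]-.2)<.06)
for lo,hi in((.05,.058),(.085,.098)):
    q=w[ok&(z>lo)&(z<hi)];print(len(q),np.median(q[:,2]),cv2.minAreaRect((q[:,:2]*1000).astype(np.float32)),cv2.minEnclosingCircle((q[:,:2]*1000).astype(np.float32)))
    A=np.c_[q[:,:2],np.ones(len(q))];print("tilt",np.linalg.lstsq(A,q[:,2],rcond=None)[0])
m=ok&(z>.031)&(z<.039);print("plate z",np.median(z[m]))
E
```

```text
17.4833 [0.5354 0.1994 0.2605] [-89.8821  -0.0207 119.5433] [ 0.9505  0.4182 -0.1583] [ 0.0134 -0.0102  0.0177] 0.08564266948016604
5508 0.05329018608816763 ((536.775390625, 199.58203125), (103.83738708496094, 104.49740600585938), 29.629369735717773) ((536.7655029296875, 199.22927856445312), 55.75313186645508)
tilt [ 0.00016437 -0.00017768  0.05322979]
1591 0.09104212065935982 ((536.9188842773438, 199.6376495361328), (40.53119659423828, 33.832828521728516), 29.853424072265625) ((536.9945678710938, 199.31771850585938), 25.9825382232666)
tilt [0.01124511 0.0034848  0.08379741]
plate z 0.03522579434967835
```

View pics/w7.png

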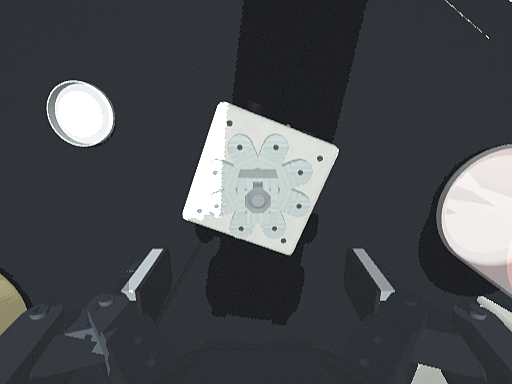

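```bash
python3 st.py; python3 -c "
from workcell import bot;print(bot.job_done())"
```

```text
17.5333 [0.5354 0.1994 0.2605] [-89.8777  -0.0191 119.5425] [ 0.1179  0.9048 -0.2571] [-0.0573 -0.0021 -0.012 ] 0.08561134680051279
the job is handed in; nothing more can be done
None
```

The larger carousel is fully home on the spindle and released, and I handed the job in at about 17.5 s. No verdict is reported.

**What I did:**
- I found the carousel, the spindle axis and the key with the wrist camera. The key pointed about -150° in the world frame.
- I gripped the hub at 40 N, lifted it and turned it to line the keyway up with the key on the way over.
- I then lowered it in small steps, watching the force. The keyway went over the key first time, so no turning by feel was needed.
- The first contact showed at shoulder height. The last reading there was about 4 N upward, roughly 7 N above the hanging weight. I then opened the gripper and backed straight up.

**Last checks:**

| Check | Measured | Expected or limit |
|---|---|---|
| Top of the lobes above the drive's plate | 18.1 mm | 18 mm when home |
| Offset from the spindle axis | about 0.5 mm | below 4 mm |
| Tilt of the lobes | about 0.0002 rad | below 0.06 rad |
| Arm after backing off | fingers clear, wrist force at noise level | touching nothing |

- **Disagreement:** The first spindle position from the scene and side cameras differed from the wrist camera's by up to about 5 mm. I used the wrist camera's, and the fit bore it out.
- **Not measured:** A tilt fit on the hub's top read about 0.01 rad, but the shaft end was in that patch. I did not re-measure the bystanders, but the path stayed clear of them and no unexpected contact force showed.

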